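Set the roller tension and open the feed on a stone grinder

TASK

Get the table-top stone grinder ready for a batch: wind the black tension wheel on top clockwise until it goes firm, about 0.8 newton-metres by feel and no harder, and turn the clear feed cap by its fin until its opening lies squarely over the feed opening in the cover. Let go of both and leave everything else on the counter as it stands.

Things in the scene. Friction and masses are not known exactly. Their poses are not given: they have to be found in the camera images.
- grinder: Table-top stone grinder, fixed to the counter: white housing 250 x 250 x 100 mm high, on it a steel drum of 218 mm diameter, closed by a flat clear cover whose top is 209 mm above the counter. Origin: centre of its underside, on the vertical axis shared by drum, feed cap and tension wheel. Its -x side is the front with the switch panel; z up.
- wheel_centre (a point): Middle of the fluted black tension wheel, on its axis: diameter 60 mm, 28 mm tall (254 to 282 mm above the counter), this point at mid-height. A steel nut stands 9 mm above it. Free all round above 249 mm. Clockwise from above tightens; its height does not change. Its rubber grip winds up 0.2 rad per N m before the screw follows: feel the torque while turning or just after small forward nudges.
- tension_wheel (a joint): Turn of the screw in the wheel, rad, growing clockwise (tightening). Slack, it drags a steady 0.52 N m (0.04 more per rad/s); the spring bites after 0.8 to 2.6 rad (hidden, differs each time), then the torque climbs by 0.15, later 0.3 N m per rad. Right is when turning it further takes about 0.83 N m (0.76 to 0.9 is fine); over 1.1 the stones are overloaded. It holds where it is left.
- feed_hole (a point): Middle of the feed opening in the fixed clear cover, on the cover's top face, 66 mm from the axis on the grinder's front (-x) side: a sector-shaped hole, radius 46 to 86 mm, 46 degrees wide, edged with black rubber, seen through the clear cap.
- cap_hole (a point): Middle of the same-sized sector opening of the feed cap (66 mm from the axis, on the cap's top face, 216 mm above the counter), edged with a thin aluminium lip. The cap is a clear disc of 200 mm diameter with an 8 mm rim that turns about the grinder's axis either way, with light friction (0.12 N m), and stays where it is left.
- cap_fin (a point): Grip fin of the feed cap, an upright aluminium plate opposite the cap's opening: 34 mm long radially (63 to 97 mm from the axis), 9 mm thick, 31 mm tall (216 to 247 mm above the counter). This point is on it 80 mm from the axis, 237 mm up (10 mm below its top edge). Its x axis points radially outwards, its y axis across the fin's thickness.
- rollers: The pair of granite rollers on their hub inside the drum, dimly seen through cover and cap; origin on the axis, level with where the rollers touch the bed stone, 130 mm above the counter. Out of reach; the spring under the tension wheel presses them down. They do not visibly move.
- bed_stone: The round granite bed in the bottom of the drum, 206 mm diameter, 18 mm thick, its top 130 mm above the counter; origin under its centre. Out of reach.
- clamp_jar: Glass jar with hinged clamp lid, 92 mm diameter, 160 mm tall; origin under its centre. To be left alone.
- strainer: Aluminium strainer, bowl 132 mm wide and 52 mm tall, handle reaching 185 mm along its x; origin under the bowl. To be left alone.
- scoop: Red plastic scoop, 180 mm long, 40 mm tall, handle along its -x; origin under the pan. To be left alone.
- spatula: Bamboo spatula lying flat, 260 mm long, along its x. To be left alone.
- tumbler: Steel tumbler, 72 mm diameter, 105 mm tall. To be left alone.

How it is judged:
By the outcome, as a careful person would: the job done as asked, in the order asked, and still so for the second after the job is handed in, with the robot touching nothing.
It also fails if it takes over 72 s, if anything falls off the work surface, if the arm or the gripper's body presses on something with over 40 N, if the wrist force passes 120 N, or if a joint passes its speed limit or range.

ROBOT

A 6-joint arm with a two-finger parallel gripper is mounted at the origin on the work surface. World frame = base frame: x ahead of the robot, y to its left, z up, the work surface at z = 0. Lengths are in m, angles in rad, forces in N, time in s.
With the tool pointing down it reaches from about 0.375 to 0.9 m from the base axis. Payload 3.1 kg.
Tool frame: the origin (TCP) lies midway between the tips of the shut fingers; the grasp point (between the pads) lies 19 mm behind it; y points along the fingers, x is the direction in which the jaws open and shut, and the axes are right-handed (so a half turn about y gives the same grasp; the last joint's range is limited). The gripper opens to 87 mm and grips with 3 to 60 N. Pads are 19 mm wide; open, the fingers measure 117 mm over their backs; the gripper's body (75 mm by 190 mm) begins 51 mm behind the grasp point.
Start: joints at [-1.472, 0.527, 1.433, -0, 1.181, -0.178], TCP at [0.171, -0.601, 0.203] pointing down, gripper open.
Joint ranges: [-3.08, 3.08], [-0.75, 2.2], [0.22, 2.44], [-1.43, 4.57], [0, 2.65], [-2.85, 2.85]. Speed limits (rad/s): [2.79, 2.79, 3.14, 3.14, 3.14, 3.14].

INTERFACE

Orientations are given as a unit quaternion [x, y, z, w].
In Python, from rig import * gives the robot as it stands.
- The arm moves only by the tool jog_arm, never from a script. Its argument "series" is a list of rows, each a list of 7 numbers: the shift along the tool's x, y, z in mm, then the turn, a rotation vector about the tool's x, y, z in rad, then the gripper's target within -1 to 1 (shut at 1, half-way at 0, fully open at -1). A call has 1 to 20 rows; each row is the pose to reach, as a shift and turn from the pose commanded when the call began, along the tool's axes at that moment; what a row does not reach only later rows make up. A row lasts 1/8 s, in which the tool goes at most 62.5 mm and 10.7 degrees, less where a joint would pass 70% of its speed; a pose out of reach is approached as far as the arm can. A call with a gripper value outside its range is refused whole. The fingers move at their own pace and stop on an object; "grip_force" is the grip in N (left out, the last holds). Time passes only in rows, so rows that repeat a pose let the fingers close. It gives the time, the measured TCP pose, the force and the opening at its end, in the units of the state.
- get_obs(): the state, without advancing time (a new reading comes with each control period).
- camera(name): name is "side" or "top" or "wrist"; returns a dict with "img" (420x560x3 uint8, red, green, blue), "depth" (420x560 float32, m along the optical axis (not along the pixel's ray), 0 where there is no reading), "camera_matrix" (3x3 intrinsics, pixels), "rvec" (rotation vector, rad) and "tvec" (3), from world to camera coordinates, as OpenCV has them. Camera axes: x right, y down, z forward; pixel columns grow to the right and rows downward; lengths in m; the calibration is good to about 2 mm. A picture is of the moment at which its call begins.
- hand_in(): hands the job in, once; it reports no verdict.
The state is a dict: "time": time; "q": joint angles; "joint_velocities": joint speeds; "joint_torque": joint torques, N m; "position": TCP position; "tool_rot": TCP orientation; "ft_force": force on the tool from outside, world axes, zero at the start; "moment": the same for the moment, N m; "grip_width": finger opening in m.
Only numpy, scipy, OpenCV 4.12 (cv2) and the standard library are available. Lean on these libraries where they do the work, as an engineer would, in place of code of your own. Each camera call takes 0.05 s, during which the arm holds its last target.

## Working session

There is one attempt and no reset: what is moved stays moved. The work goes in short steps, Python scripts to look and compute and a tool call to move; the robot and the scene stay as the last step left them, time stands still between calls to the robot, and variables do not carry over. Pictures are saved under pics/ and viewed, and the job is handed in when it is done.

Besides the shell and the picture viewer there is one more tool, called after "Request:" as name(argument=value, ...) on one line, values as JSON. jog_arm: Moves the arm, as the interface text tells. Its arguments: {"type":"object","properties":{"series":{"type":"array","items":{"type":"array","items":{"type":"number"}}},"grip_force":{"type":"number"}},"required":["series"]}

```bash
ls; mkdir -p pics
cat > h.py <<'E'
from rig import *
import numpy as np, cv2
from scipy.spatial.transform import Rotation as R
def cam(n):
    c=camera(n); return c
def save(c,f,crop=None,s=1):
    im=c["img"][:,:,::-1]
    if crop: x0,y0,x1,y1=crop; im=im[y0:y1,x0:x1]
    if s!=1: im=cv2.resize(im,None,fx=s,fy=s,interpolation=cv2.INTER_CUBIC)
    cv2.imwrite("pics/"+f,im)
def pix2world(c,u,v,z=None):
    K=c["camera_matrix"];Rm=cv2.Rodrigues(np.array(c["rvec"],float))[0];t=np.array(c["tvec"],float).ravel()
    d=np.linalg.inv(K)@np.array([u,v,1.]); o=-Rm.T@t; dw=Rm.T@d
    if z is None: s=c["depth"][int(round(v)),int(round(u))]
    else: s=(z-o[2])/dw[2]
    return o+s*dw
def w2p(c,P):
    p,_=cv2.projectPoints(np.array(P,float).reshape(-1,3),np.array(c["rvec"],float),np.array(c["tvec"],float),np.array(c["camera_matrix"],float),None)
    return p.reshape(-1,2)
E
python3 - <<'E'
from h import *
import pickle
print(get_obs())
for n in ["side","top","wrist"]:
    c=cam(n); save(c,n+"0.png"); pickle.dump(c,open(n+"0.pkl","wb"))
    Rm=cv2.Rodrigues(np.array(c["rvec"],float))[0]; print(n,-Rm.T@np.array(c["tvec"]).ravel(), Rm[2])
E
```

```text
pics
{'time': 0.0, 'q': array([-1.47149802e+00,  5.28465427e-01,  1.43387416e+00, -5.20081308e-06,
        1.18135103e+00, -1.78503990e-01]), 'joint_velocities': array([-0.00140553,  0.00149333,  0.00024363, -0.00089166, -0.00039388,
        0.00049768]), 'joint_torque': array([-8.15218173e-04, -4.40042782e+01, -1.76596177e+01,  6.33046310e-02,
        5.81746758e-02, -1.67866492e-04]), 'position': array([ 0.17135103, -0.60027629,  0.20158106]), 'tool_rot': array([-0.56386825,  0.42646067, -0.42545155,  0.56495563]), 'ft_force': array([ 1.23680454, -0.78260413, -0.09073751]), 'moment': array([-0.00036239,  0.03471258, -0.0268861 ]), 'grip_width': 0.08688458494479778}
side [ 0.93384864 -0.66230193  0.97673723] [-0.29029652  0.64028219 -0.71117273]
top [0.43679299 0.04901318 1.07836735] [ 0.19977916 -0.00110454 -0.97984033]
wrist [ 0.23678846 -0.58249802  0.38491053] [-0.23674837 -0.06557581 -0.96935547]
```

View pics/top0.png

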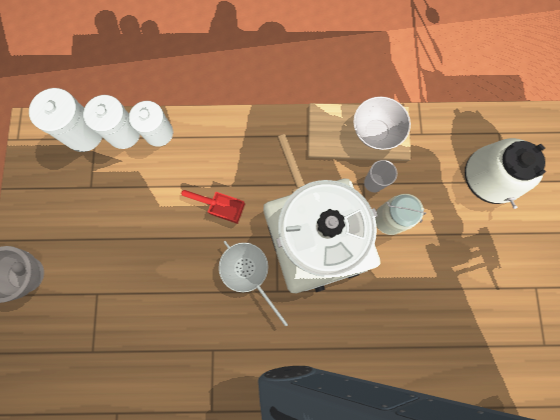

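View pics/side0.png

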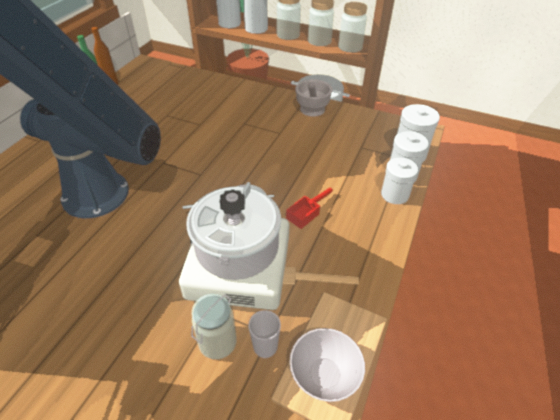

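Run:
```python
from h import *
import pickle
c=pickle.load(open("top0.pkl","rb")); save(c,"topcrop.png",(255,165,395,300),5.5)
c2=pickle.load(open("side0.pkl","rb")); save(c2,"sidecrop.png",(170,170,300,310),4.2)
for u,v,z in [(331,222,.282),(331,222,.291),(293,229,.247)]: print(pix2world(c,u,v,z), pix2world(c,u,v))
```

```text
[ 0.55960743 -0.06978081  0.282     ] [ 0.55880322 -0.06900292  0.28721477]
[ 0.55821947 -0.06843828  0.291     ] [ 0.55880322 -0.06900292  0.28721477]
[0.55061566 0.00927698 0.247     ] [0.55102374 0.00913452 0.24401937]
```

View pics/topcrop.png

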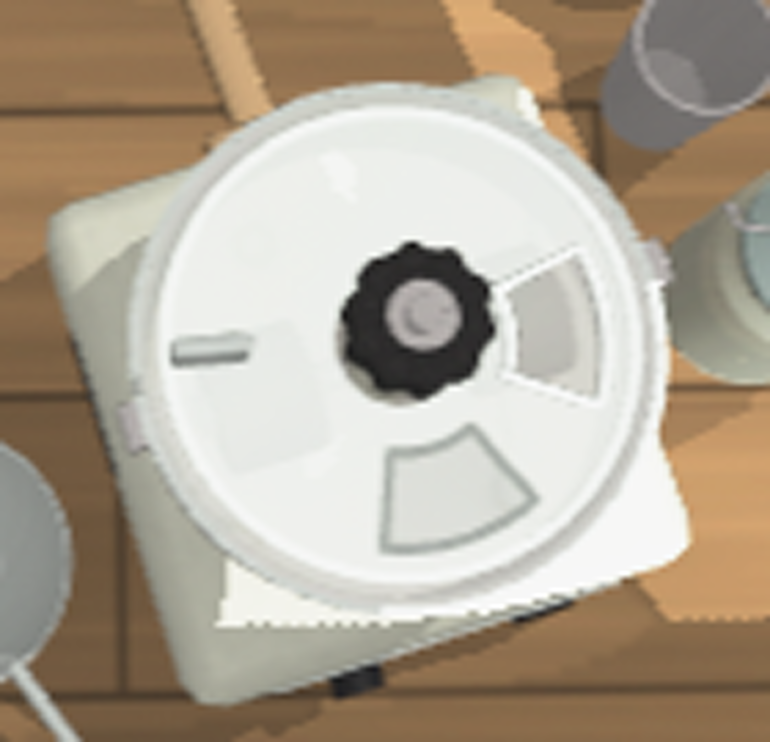

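View pics/sidecrop.png

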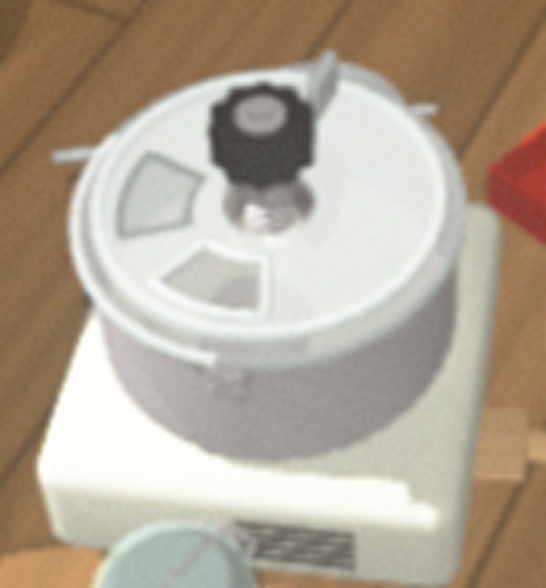

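```bash
cat > fit.py <<'E'
from h import *
import pickle
from scipy.optimize import least_squares
c=pickle.load(open("top0.pkl","rb"));s=pickle.load(open("side0.pkl","rb"))
def cv(L,k,o): return (np.array(L,float)+.5)/k-.5+np.array(o)
# order: inner-, outer-, outer+, inner+ (ang)
ft=cv([(388,452),(382,551),(537,498),(474,427)],5.5,(255,165))
ct=cv([(505,377),(602,402),(583,247),(498,288)],5.5,(255,165))
fs=cv([(203,182),(150,153),(122,236),(190,225)],4.2,(170,170))
cs=cv([(205,247),(162,280),(265,312),(268,257)],4.2,(170,170))
def sec(x,y,th,z):
    a=np.radians(23); return np.array([[x+r*np.cos(th+k),y+r*np.sin(th+k),z] for r,k in [(.046,-a),(.086,-a),(.086,a),(.046,a)]])
def f(p,cams):
    x,y,tf,tc=p[:4]; o=[]
    for q,F,C in cams:
        o+=[w2p(q,sec(x,y,tf,.209))-F, w2p(q,sec(x,y,tc,.216))-C]
    return np.concatenate(o).ravel()
for nm,cams in [("top",[(c,ft,ct)]),("side",[(s,fs,cs)]),("both",[(c,ft,ct),(s,fs,cs)])]:
    r=least_squares(f,[.557,-.068,np.radians(195),np.radians(-80)],args=(cams,))
    print(nm,r.x[:2],np.degrees(r.x[2:]),np.abs(r.fun).max()); print(np.round(r.fun.reshape(-1,2),1).tolist())
E
python3 fit.py
```

```text
top [ 0.55979387 -0.07126648] [196.20622528 -86.26159386] 0.5751846200372199
[[0.4, -0.1], [0.1, -0.4], [0.1, 0.5], [-0.3, -0.1], [0.5, -0.4], [-0.3, 0.6], [-0.5, -0.2], [-0.1, 0.2]]
side [ 0.56180484 -0.07089397] [197.85196808 -85.67988292] 1.706502975507675
[[0.2, -1.2], [-0.5, -0.1], [-0.1, 0.6], [0.3, -0.5], [1.0, -1.1], [-1.7, 0.7], [0.7, 0.9], [0.1, 0.4]]
both [ 0.56060925 -0.07096542] [196.83225674 -85.9055436 ] 2.270702173810946
[[0.5, -0.4], [0.4, -0.7], [0.2, -0.2], [-0.3, -0.6], [0.3, -0.9], [-0.3, -0.0], [-0.7, -0.8], [-0.3, -0.2], [-0.0, -1.5], [-0.6, -0.6], [-0.7, -0.0], [-0.2, -0.9], [0.5, -1.3], [-2.3, 0.5], [0.0, 0.7], [-0.4, 0.3]]
```

```bash
cat >> h.py <<'E'
AX=np.array([.5600,-.0710])
def tool(o=None):
    o=o or get_obs(); return o["position"],R.from_quat(o["tool_rot"]).as_matrix(),o
def shift(target):
    p,M,o=tool(); return np.round(1000*M.T@(np.array(target)-p),1)
E
python3 - <<'E'
from h import *
p,M,o=tool(); print(np.round(M,3)); print(shift([p[0],p[1],.35]),shift([.56,-.071,.35]))
E
```

```text
[[ 0.274 -0.     0.962]
 [-0.962  0.002  0.274]
 [-0.002 -1.     0.   ]]
[  -0.3 -148.2    0. ] [-402.8 -147.4  519. ]
```

Request:
jog_arm(series=[[0,-60,0,0,0,0,-1],[0,-120,0,0,0,0,-1],[0,-147,0,0,0,0,-1],[-403,-147,519,0,0,0,-1],[-403,-147,519,0,0,0,-1],[-403,-147,519,0,0,0,-1],[-403,-147,519,0,0,0,-1],[-403,-147,519,0,0,0,-1],[-403,-147,519,0,0,0,-1],[-403,-147,519,0,0,0,-1],[-403,-147,519,0,0,0,-1],[-403,-147,519,0,0,0,-1],[-403,-147,519,0,0,0,-1],[-403,-147,519,0,0,0,-1],[-403,-147,519,0,0,0,-1],[-403,-147,519,0,0,0,-1],[-403,-147,519,0,0,0,-1]])

```text
time: 2.28
position: [0.5593, -0.0722, 0.3495]
tool_rot: [0.564, -0.427, 0.426, -0.564]
ft_force: [0.1, -0.1, -0.2]
grip_width: 0.0871
```

Run:
```python
from h import *
import pickle
p,M,o=tool(); print(o["time"],p,o["q"],np.round(M,3),o["ft_force"],o["moment"])
c=cam("wrist"); save(c,"wrist1.png"); pickle.dump(c,open("wrist1.pkl","wb"))
```

```text
2.275 [ 0.55933814 -0.0722057   0.34950805] [-3.26290892e-01  3.07019725e-01  1.38261360e+00 -3.41260172e-04
  1.45240300e+00  9.68470494e-01] [[ 0.273 -0.001  0.962]
 [-0.962 -0.     0.273]
 [ 0.    -1.    -0.001]] [ 0.06081924 -0.09347557 -0.1675095 ] [-0.01651552 -0.02200893  0.0039797 ]
```

View pics/wrist1.png

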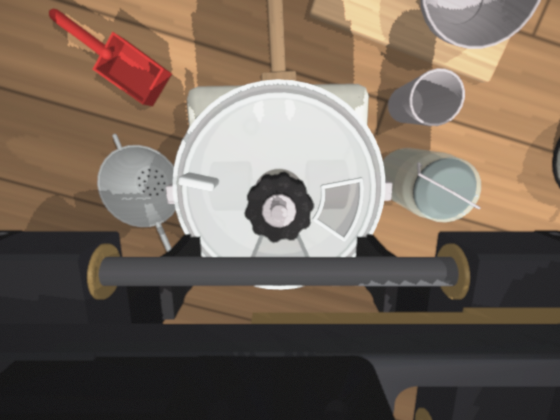

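Run:
```python
from h import *
import pickle
c=pickle.load(open("wrist1.pkl","rb")); save(c,"w1c.png",(170,70,400,290),3.4)
```

```text
(no output)
```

View pics/w1c.png

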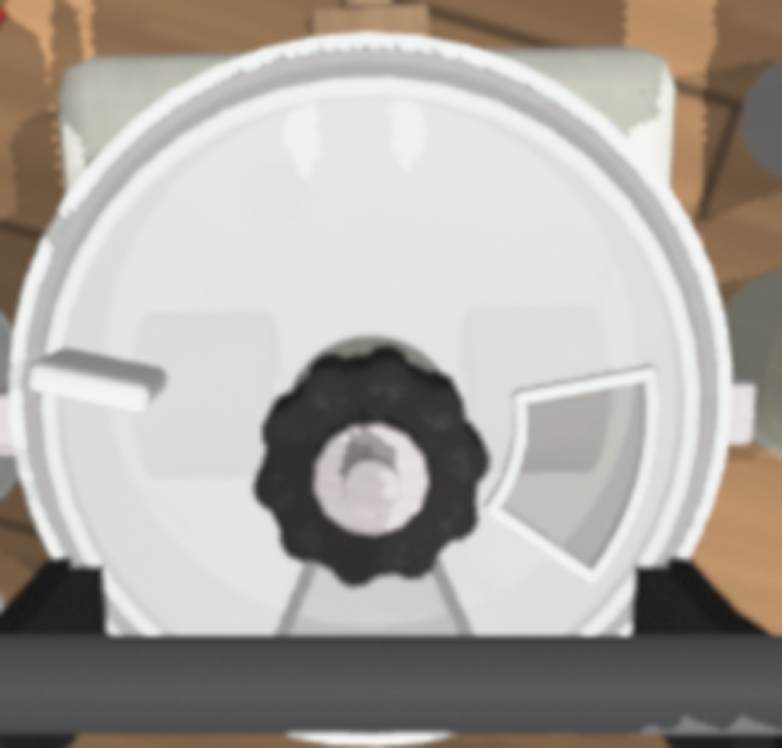

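Request:
jog_arm(series=[[0,0,0,0,-0.18,0,-1],[0,0,0,0,-0.36,0,-1],[0,0,0,0,-0.54,0,-1],[0,0,0,0,-0.72,0,-1],[0,0,0,0,-0.9,0,-1],[0,0,0,0,-1.08,0,-1],[0,0,0,0,-1.26,0,-1],[0,0,0,0,-1.44,0,-1],[0,0,0,0,-1.62,0,-1],[0,0,0,0,-1.8,0,-1]])

```text
time: 3.58
position: [0.5596, -0.0722, 0.3497]
tool_rot: [0.684, 0.179, -0.179, -0.684]
ft_force: [-0.1, 0.3, 0.6]
grip_width: 0.0872
```

Request:
jog_arm(series=[[0,0,0,0,-0.18,0,-1],[0,0,0,0,-0.36,0,-1],[0,0,0,0,-0.54,0,-1],[0,0,0,0,-0.72,0,-1],[0,0,0,0,-0.9,0,-1],[0,0,0,0,-1.08,0,-1],[0,0,0,0,-1.26,0,-1],[0,0,0,0,-1.44,0,-1],[0,0,0,0,-1.62,0,-1],[0,0,0,0,-1.8,0,-1],[0,0,0,0,-1.8,0,-1]])

```text
time: 4.95
position: [0.5596, -0.072, 0.3497]
tool_rot: [-0.288, -0.646, 0.646, 0.288]
ft_force: [0.2, -0.1, -0.1]
grip_width: 0.0869
```

Run:
```python
from h import *
import pickle
c=pickle.load(open("wrist1.pkl","rb"))
for (a,b,z) in [(371,478,.291),(371,467,.282),(371,478,.282)]:
    print(pix2world(c,(a+.5)/3.4-.5+170,(b+.5)/3.4-.5+70,z))
p,M,o=tool(); print(o["q"][5],np.round(M,3),shift([.56,-.071,.252]))
t=[]
for i in range(3):
    camera("top"); t.append(np.r_[get_obs()["ft_force"],get_obs()["moment"]])
print(np.round(t,3))
```

```text
[ 0.56418633 -0.07184448  0.291     ]
[ 0.56463046 -0.0717365   0.282     ]
[ 0.56192689 -0.07250495  0.282     ]
-2.6292762017547266 [[-0.669  0.    -0.743]
 [ 0.743 -0.    -0.669]
 [-0.    -1.     0.   ]] [ 0.5 97.7 -1. ]
[[-0.127 -0.711 -0.055  0.109 -0.081  0.044]
 [ 0.084 -0.431  0.428  0.117 -0.083 -0.011]
 [-0.653  0.108 -0.137  0.168 -0.121 -0.016]]
```

Request:
jog_arm(series=[[-1,50,-1.7,0,0,0,-1],[-1,80,-1.7,0,0,0,-1],[-1,97.5,-1.7,0,0,0,-1],[-1,97.5,-1.7,0,0,0,-1],[-1,97.5,-1.7,0,0,0,-1]])

```text
time: 5.72
position: [0.5626, -0.071, 0.253]
tool_rot: [0.287, 0.646, -0.646, -0.286]
ft_force: [-0.0, -0.3, 0.7]
grip_width: 0.0869
```

Run:
```python
from h import *
p,M,o=tool(); print(p,o["ft_force"],o["moment"])
c=cam("side"); save(c,"side2.png",(150,130,330,280),4)
```

```text
[ 0.56262362 -0.07103713  0.25296342] [-0.02313991 -0.30905455  0.69175369] [ 0.12402    -0.11152362 -0.01787192]
```

View pics/side2.png

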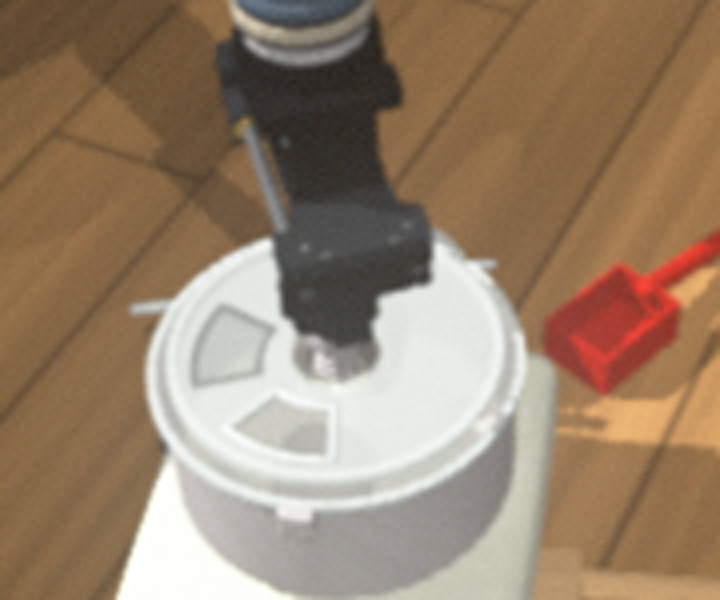

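Request:
jog_arm(series=[[0,0,0,0,0,0,0],[0,0,0,0,0,0,1],[0,0,0,0,0,0,1],[0,0,0,0,0,0,1]], grip_force=15)

```text
time: 6.28
position: [0.5623, -0.071, 0.2523]
tool_rot: [-0.287, -0.646, 0.647, 0.286]
ft_force: [0.3, -1.4, 1.6]
grip_width: 0.0593
```

```bash
cat >> h.py <<'E'
def ft(n=3,ax=(.5615,-.0715)):
    L=[]
    for i in range(n):
        camera("top"); o=get_obs(); L.append(np.r_[o["position"],o["ft_force"],o["moment"]])
    L=np.array(L); a=L.mean(0); M=R.from_quat(o["tool_rot"]).as_matrix()
    d=a[:2]-np.array(ax); print("t",o["time"],"pos",np.round(a[:3],4),"F",np.round(a[3:6],2),"Mz",np.round(L[:,8],3),"Mz_mean",round(a[8],3),"corr",round(d[0]*a[4]-d[1]*a[3],3),"grip",o["grip_width"],"q6",round(o["q"][5],3),"Ftool",np.round(M.T@a[3:6],1))
E
python3 -c "
from h import *
ft()"
```

```text
t 6.425 pos [ 0.5623 -0.071   0.2523] F [ 0.45 -1.33  1.16] Mz [0.01  0.044 0.03 ] Mz_mean 0.028 corr -0.001 grip 0.059426214699547446 q6 -2.629 Ftool [-1.3 -1.2  0.6]
```

Request:
jog_arm(series=[[0,0,0,0,0,0,1],[0,0,0,0,0,0,1],[0,0,0,0,0.08,0,1],[0,0,0,0,0.16,0,1],[0,0,0,0,0.24,0,1],[0,0,0,0,0.32,0,1],[0,0,0,0,0.4,0,1],[0,0,0,0,0.48,0,1]], grip_force=50)

```text
time: 7.42
position: [0.5626, -0.0716, 0.2523]
tool_rot: [-0.433, -0.559, 0.56, 0.431]
ft_force: [1.3, -2.9, 1.2]
grip_width: 0.0587
```

```bash
python3 -c "
from h import *
o=get_obs();print(o['moment'],o['q'][5])
ft()"
```

```text
[-0.28477137 -0.37377779  0.51599917] -2.1486472438746578
t 7.575 pos [ 0.5626 -0.0716  0.2523] F [ 1.86 -3.05  1.07] Mz [0.462 0.432 0.452] Mz_mean 0.449 corr -0.003 grip 0.05872759562523737 q6 -2.152 Ftool [-3.4 -1.1 -1. ]
```

Request:
jog_arm(series=[[0,0,0,0,0.08,0,1],[0,0,0,0,0.16,0,1],[0,0,0,0,0.24,0,1],[0,0,0,0,0.32,0,1],[0,0,0,0,0.4,0,1],[0,0,0,0,0.48,0,1]])

```text
time: 8.32
position: [0.5627, -0.0722, 0.2523]
tool_rot: [0.554, 0.441, -0.441, -0.551]
ft_force: [1.3, -5.4, 0.1]
grip_width: 0.0588
```

```bash
cat > m.py <<'E'
from h import *
o=get_obs();print("now",np.round(o['moment'],3),o['q'][5],np.round(o['ft_force'],1),o['position'],o['grip_width'],o['time'])
E
python3 m.py
```

```text
now [-0.727 -0.448  0.493] -1.6692849008129094 [ 1.3 -5.4  0.1] [ 0.56265199 -0.07223949  0.25233125] 0.05875383904788816 8.325
```

Request:
jog_arm(series=[[0,0,0,0,0.08,0,1],[0,0,0,0,0.16,0,1],[0,0,0,0,0.24,0,1],[0,0,0,0,0.32,0,1]])

```text
time: 8.82
position: [0.5625, -0.0726, 0.2523]
tool_rot: [0.617, 0.347, -0.348, -0.614]
ft_force: [1.3, -5.1, 1.3]
grip_width: 0.0586
```

```bash
python3 m.py
```

```text
now [-0.925 -0.363  0.499] -1.349274227073999 [ 1.3 -5.1  1.3] [ 0.56250751 -0.07263989  0.25233231] 0.05863132399116795 8.825
```

Request:
jog_arm(series=[[0,0,0,0,0.08,0,1],[0,0,0,0,0.16,0,1],[0,0,0,0,0.24,0,1],[0,0,0,0,0.32,0,1]])

```text
time: 9.32
position: [0.5623, -0.073, 0.2523]
tool_rot: [0.665, 0.244, -0.245, -0.662]
ft_force: [0.6, -7.3, 0.6]
grip_width: 0.0587
```

```bash
python3 m.py
```

```text
now [-1.157 -0.275  0.515] -1.0292959846642769 [ 0.6 -7.3  0.6] [ 0.56225789 -0.0729522   0.25230526] 0.058747103658673056 9.325
```

Request:
jog_arm(series=[[0,0,0,0,0.08,0,1],[0,0,0,0,0.16,0,1],[0,0,0,0,0.24,0,1],[0,0,0,0,0.32,0,1]])

```text
time: 9.82
position: [0.5619, -0.0732, 0.2523]
tool_rot: [0.696, 0.136, -0.136, -0.692]
ft_force: [-1.0, -7.0, 1.7]
grip_width: 0.0585
```

```bash
python3 m.py
```

```text
now [-1.183 -0.141  0.591] -0.7092916153859105 [-1.  -7.   1.7] [ 0.56188216 -0.07323633  0.2523028 ] 0.05850113505348912 9.825
```

Request:
jog_arm(series=[[0,0,0,0,0.08,0,1],[0,0,0,0,0.16,0,1],[0,0,0,0,0.24,0,1],[0,0,0,0,0.32,0,1]])

```text
time: 10.32
position: [0.5615, -0.0733, 0.2523]
tool_rot: [0.709, 0.023, -0.024, -0.705]
ft_force: [-2.0, -7.7, 2.7]
grip_width: 0.0587
```

```bash
python3 m.py; python3 -c "
from h import *
p,M,o=tool();print(np.round(M,2)); c=cam('side'); save(c,'side3.png',(150,130,330,280),4)"
```

```text
now [-1.3    0.049  0.581] -0.3892692972854506 [-2.  -7.7  2.7] [ 0.56147078 -0.07333219  0.25230443] 0.0586766559594563 10.325
[[ 1.   -0.   -0.07]
 [ 0.07 -0.01  1.  ]
 [-0.   -1.   -0.01]]
```

View pics/side3.png

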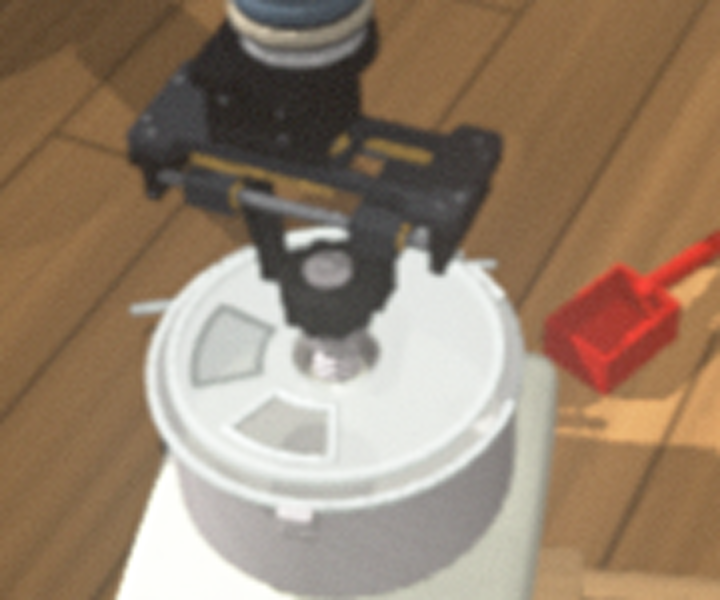

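Request:
jog_arm(series=[[0,0,-0.5,0,0.08,0,1],[0,0,-0.5,0,0.16,0,1],[0,0,-0.5,0,0.24,0,1],[0,0,-0.5,0,0.32,0,1]])

```text
time: 10.88
position: [0.561, -0.0733, 0.2523]
tool_rot: [0.703, -0.09, 0.089, -0.7]
ft_force: [-2.6, -6.0, 2.7]
grip_width: 0.0588
```

```bash
python3 m.py
```

```text
now [-1.165  0.226  0.589] -0.07018684611229631 [-2.6 -6.   2.7] [ 0.56104953 -0.07334817  0.25228454] 0.05880731791627652 10.875
```

Request:
jog_arm(series=[[0,0,0,0,0.08,0,1],[0,0,0,0,0.16,0,1],[0,0,0,0,0.24,0,1]])

```text
time: 11.25
position: [0.5607, -0.0733, 0.2523]
tool_rot: [0.688, -0.173, 0.172, -0.684]
ft_force: [-2.7, -5.9, 3.0]
grip_width: 0.0588
```

```bash
python3 m.py
```

```text
now [-1.239  0.281  0.61 ] 0.1697278526393661 [-2.7 -5.9  3. ] [ 0.56073663 -0.07325335  0.25229527] 0.058780267175046634 11.25
```

Request:
jog_arm(series=[[0,0,0,0,0.08,0,1],[0,0,0,0,0.16,0,1],[0,0,0,0,0.24,0,1]])

```text
time: 11.62
position: [0.5604, -0.0731, 0.2523]
tool_rot: [0.662, -0.254, 0.253, -0.658]
ft_force: [-2.4, -5.0, 3.3]
grip_width: 0.0583
```

```bash
python3 m.py
```

```text
now [-1.085  0.459  0.683] 0.40950448009122514 [-2.4 -5.   3.3] [ 0.56043999 -0.07306818  0.25228556] 0.058279225292549516 11.625
```

Request:
jog_arm(series=[[0,0,0,0,0.08,0,1],[0,0,0,0,0.16,0,1],[0,0,0,0,0.24,0,1]])

```text
time: 12.0
position: [0.5602, -0.0728, 0.2523]
tool_rot: [0.627, -0.331, 0.33, -0.623]
ft_force: [-3.7, -5.1, 3.9]
grip_width: 0.0584
```

```bash
python3 m.py
```

```text
now [-0.991  0.55   0.627] 0.6494039124523834 [-3.7 -5.1  3.9] [ 0.56016166 -0.07282739  0.25225824] 0.0584281436804122 12.0
```

Request:
jog_arm(series=[[0,0,0,0,0.08,0,1],[0,0,0,0,0.16,0,1]])

```text
time: 12.25
position: [0.56, -0.0727, 0.2523]
tool_rot: [0.599, -0.38, 0.378, -0.595]
ft_force: [-3.3, -5.4, 4.7]
grip_width: 0.059
```

```bash
python3 m.py
```

```text
now [-0.942  0.552  0.715] 0.8092498427192697 [-3.3 -5.4  4.7] [ 0.56003169 -0.07267116  0.25229452] 0.058974964249164756 12.25
```

Request:
jog_arm(series=[[0,0,0,0,0.06,0,1],[0,0,0,0,0.12,0,1]])

```text
time: 12.5
position: [0.56, -0.0725, 0.2523]
tool_rot: [0.575, -0.415, 0.413, -0.571]
ft_force: [-3.6, -4.5, 4.4]
grip_width: 0.0587
```

```bash
python3 m.py
```

```text
now [-0.897  0.639  0.738] 0.9285284191876265 [-3.6 -4.5  4.4] [ 0.55998004 -0.07250432  0.25230869] 0.05874783830607138 12.5
```

Request:
jog_arm(series=[[0,0,0,0,0.06,0,1]])

```text
time: 12.62
position: [0.5599, -0.0724, 0.2523]
tool_rot: [0.562, -0.432, 0.43, -0.559]
ft_force: [-4.5, -4.8, 5.2]
grip_width: 0.0587
```

```bash
python3 m.py
```

```text
now [-0.89   0.632  0.78 ] 0.9884662779720346 [-4.5 -4.8  5.2] [ 0.55994175 -0.07243839  0.25228492] 0.058671081091290954 12.625
```

Request:
jog_arm(series=[[0,0,0,0,0.06,0,1]])

```text
time: 12.75
position: [0.5599, -0.0723, 0.2523]
tool_rot: [0.549, -0.448, 0.447, -0.546]
ft_force: [-3.7, -5.2, 4.3]
grip_width: 0.0583
```

```bash
python3 m.py
```

```text
now [-0.821  0.622  0.755] 1.0484281164519709 [-3.7 -5.2  4.3] [ 0.55991848 -0.07234144  0.25228741] 0.05828490889149483 12.75
```

Request:
jog_arm(series=[[0,0,0,0,0.05,0,1]])

```text
time: 12.88
position: [0.5599, -0.0723, 0.2523]
tool_rot: [0.538, -0.462, 0.46, -0.534]
ft_force: [-3.6, -4.7, 4.7]
grip_width: 0.0585
```

```bash
python3 m.py
```

```text
now [-0.837  0.708  0.791] 1.0981363052048014 [-3.6 -4.7  4.7] [ 0.55989822 -0.07229889  0.2522755 ] 0.058451991430771295 12.875
```

Request:
jog_arm(series=[[0,0,0,0,0.05,0,1]])

```text
time: 13.0
position: [0.5599, -0.0722, 0.2523]
tool_rot: [0.526, -0.475, 0.474, -0.523]
ft_force: [-3.7, -4.0, 4.0]
grip_width: 0.0585
```

```bash
python3 m.py
```

```text
now [-0.762  0.673  0.764] 1.1480189057691792 [-3.7 -4.   4. ] [ 0.55986731 -0.0722062   0.25227219] 0.058539810624885925 13.0
```

Request:
jog_arm(series=[[0,0,0,0,0.04,0,1]])

```text
time: 13.12
position: [0.5599, -0.0721, 0.2523]
tool_rot: [0.517, -0.485, 0.484, -0.513]
ft_force: [-3.4, -3.8, 4.4]
grip_width: 0.0586
```

```bash
python3 m.py; python3 -c "
from h import *
ft(4)"
```

```text
now [-0.726  0.626  0.867] 1.1876889744577852 [-3.4 -3.8  4.4] [ 0.55986078 -0.07212649  0.25226854] 0.05856393311721096 13.125
t 13.325 pos [ 0.5599 -0.0722  0.2523] F [-3.77 -4.04  4.57] Mz [0.835 0.79  0.782 0.752] Mz_mean 0.79 corr 0.004 grip 0.05839377310530144 q6 1.187 Ftool [ 3.8 -4.5 -4. ]
```

Run:
```python
import numpy as np
from scipy.optimize import least_squares
q=np.array([-2.149,-1.669,-1.349,-1.029,-.709,-.389,-.070,.170,.4095,.649,.809,.9285,.988,1.048,1.098,1.148,1.1877])+2.629
m=np.array([.516,.493,.499,.515,.591,.581,.589,.61,.683,.627,.715,.738,.78,.755,.791,.764,.867])
v=np.array([.64]*11+[.48]*4+[.4,.4])[:len(q)]; v[-1]=.32; v[-2]=.4
f=lambda p,th:p[0]+.15*np.maximum(th-p[1],0)+.15*np.maximum(th-p[2],0)
for fb in (None,0):
  best=None
  for b in (1.2,1.6,2,2.4):
    for k in (2.5,2.8,3.2):
      g=lambda p:((f(p,q)+.04*v if fb is None else f(np.r_[.52,p],q)+.04*v)-m)
      r=least_squares(g,[.5,b,k] if fb is None else [b,k])
      if best is None or r.cost<best.cost:best=r
  p=best.x if fb is None else np.r_[.52,best.x]
  print(p,np.std(best.fun),f(p,q[-1]),f(p,q[-1])-p[0]+.52)
```

```text
[0.4972     2.14963889 3.45642778] 0.03322147340716749 0.8013000001293905 0.8241000001293906
[0.52       2.37429167 3.38214643] 0.03411430950543244 0.8015442857012695 0.8015442857012695
```

Request:
jog_arm(series=[[0,0,0,0,0.03,0,1]])

```text
time: 13.45
position: [0.5599, -0.0721, 0.2523]
tool_rot: [0.51, -0.493, 0.492, -0.506]
ft_force: [-4.4, -3.6, 4.6]
grip_width: 0.0583
```

```bash
python3 m.py
```

```text
now [-0.696  0.585  0.825] 1.2171306498456473 [-4.4 -3.6  4.6] [ 0.55986285 -0.07211038  0.25227681] 0.058285095845276594 13.45
```

Request:
jog_arm(series=[[0,0,0,0,0.03,0,1]])

```text
time: 13.58
position: [0.5598, -0.0721, 0.2523]
tool_rot: [0.502, -0.5, 0.499, -0.498]
ft_force: [-3.1, -3.8, 5.0]
grip_width: 0.0582
```

```bash
python3 m.py;  python3 -c "
from h import *
ft(4)"
```

```text
now [-0.711  0.628  0.85 ] 1.2472926711112122 [-3.1 -3.8  5. ] [ 0.55983797 -0.07208111  0.25226722] 0.05817567399024888 13.575
t 13.775 pos [ 0.5599 -0.0721  0.2523] F [-3.87 -3.62  4.28] Mz [0.83  0.832 0.804 0.74 ] Mz_mean 0.801 corr 0.004 grip 0.05856874571767234 q6 1.246 Ftool [ 3.6 -4.3 -3.9]
```

Request:
jog_arm(series=[[0,0,0,0,0,0,-1],[0,0,0,0,0,0,-1],[0,0,0,0,0,0,-1],[0,0,0,0,0,0,-1],[0,0,0,0,0,0,-1],[0,-30,0,0,0,0,-1],[0,-80,0,0,0,0,-1],[0,-98,0,0,0,0,-1],[0,-98,0,0,0,0,-1]])

```text
time: 14.9
position: [0.5629, -0.0714, 0.3518]
tool_rot: [0.499, -0.499, 0.502, -0.5]
ft_force: [0.3, -1.0, -0.8]
grip_width: 0.0867
```

Run:
```python
from h import *
import pickle
p,M,o=tool(); print(o["time"],p,o["q"],np.round(M,3),o["ft_force"])
c=cam("wrist"); save(c,"wrist2.png"); pickle.dump(c,open("wrist2.pkl","wb"))
```

```text
14.9 [ 0.56287454 -0.07142834  0.35179633] [-3.23201686e-01  3.08570185e-01  1.37424918e+00  1.27565656e-04
  1.45461487e+00  1.24976025e+00] [[-0.002  0.004  1.   ]
 [-1.    -0.001 -0.002]
 [ 0.001 -1.     0.004]] [ 0.27281445 -0.97165144 -0.80048163]
```

View pics/wrist2.png

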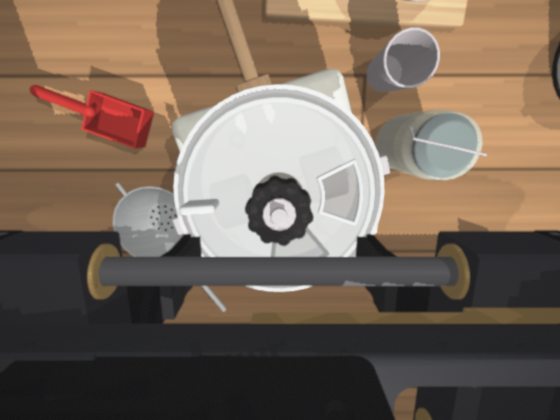

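Run:
```python
from h import *
import pickle
c=pickle.load(open("wrist2.pkl","rb")); save(c,"w2c.png",(160,75,400,260),3.3)
```

```text
(no output)
```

View pics/w2c.png

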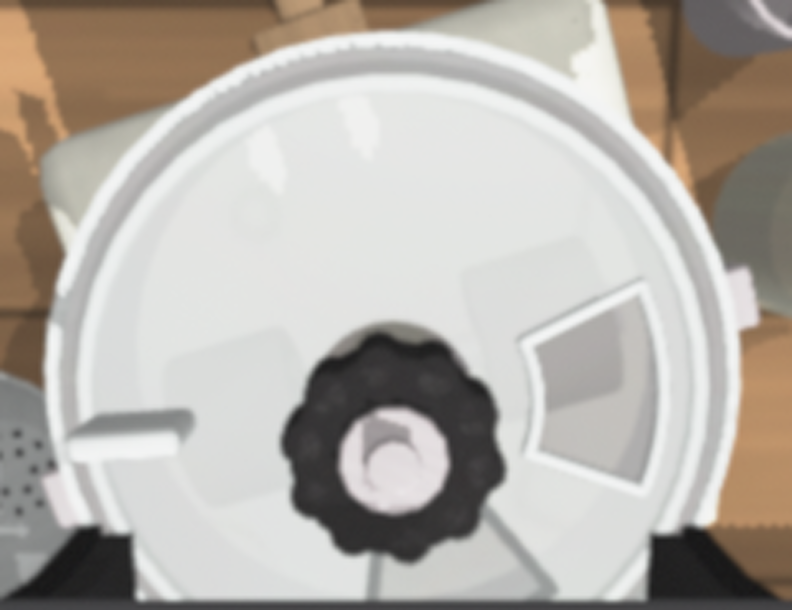

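Run:
```python
from h import *
import pickle
from scipy.optimize import least_squares
c=pickle.load(open("wrist2.pkl","rb"));t=pickle.load(open("top0.pkl","rb"))
A=np.array([.5612,-.0719])
for nm,q,k,o,P in [("w",c,3.3,(160,75),[(70,449),(181,445)]),("t",t,5.5,(255,165),[(172,356),(250,348)])]:
    W=np.array([pix2world(q,(a+.5)/k-.5+o[0],(b+.5)/k-.5+o[1],.247)[:2] for a,b in P]); d=W[0]-W[1]
    m=W.mean(0)-A
    print(nm,W,np.linalg.norm(d),"dir",np.degrees(np.arctan2(d[1],d[0])),"phi",np.degrees(np.arctan2(m[1],m[0])),np.linalg.norm(m))
import numpy as np
C=[(532,452),(645,490),(644,283),(521,343)]
ct=(np.array(C)+.5)/3.3-.5+np.array([160,75])
def sec(x,y,th,z):
    a=np.radians(23); return np.array([[x+r*np.cos(th+k),y+r*np.sin(th+k),z] for r,k in [(.046,-a),(.086,-a),(.086,a),(.046,a)]])
r=least_squares(lambda p:(w2p(c,sec(*p,.216))-ct).ravel(),[.561,-.072,-1.5]);print(r.x[:2],np.degrees(r.x[2]),np.abs(r.fun).max())
# nut
print(pix2world(c,(393+.5)/3.3-.5+160,(460+.5)/3.3-.5+75,.291))
```

```text
w [[ 0.55580238  0.02245811]
 [ 0.55694561 -0.01015436]] 0.032632493749678665 dir 92.00767776618862 phi 93.53813491060505 0.07820092932714925
t [[ 0.55013153  0.02499498]
 [ 0.55291751 -0.00629421]] 0.03141297774831892 dir 95.08818629554796 phi 96.79093019336574 0.08182444781097536
[ 0.56109912 -0.07354499] -85.55205405119783 1.3533141405166589
[ 0.5641447  -0.07215805  0.291     ]
```

Request:
jog_arm(series=[[-9,0,-1,0,-0.18,0,0.2],[-18,0,-2,0,-0.36,0,0.3],[-27,0,-3,0,-0.54,0,0.3],[-36,0,-4,0,-0.72,0,0.3],[-45,0,-5,0,-0.9,0,0.3],[-54,0,-6,0,-1.08,0,0.3],[-63,0,-7,0,-1.26,0,0.3],[-72,0,-7.6,0,-1.44,0,0.3],[-79.3,0,-7.6,0,-1.62,0,0.3],[-79.3,0,-7.6,0,-1.646,0,0.3],[-79.3,0,-7.6,0,-1.646,0,0.3],[-79.3,0,-7.6,0,-1.646,0,0.3]])

```text
time: 16.45
position: [0.5545, 0.0078, 0.3496]
tool_rot: [-0.707, -0.025, 0.025, 0.707]
ft_force: [0.5, 0.1, 0.2]
grip_width: 0.0305
```

Run:
```python
from h import *
import pickle
p,M,o=tool(); print(o["time"],p,o["q"],np.round(M,3),o["grip_width"],shift([.5553,.0079,.26]),shift([.5553,.0079,.222]))
c=cam("wrist"); save(c,"wrist3.png"); pickle.dump(c,open("wrist3.pkl","wb"))
```

```text
16.45 [0.55445165 0.00781029 0.34959913] [-1.87427305e-01  2.91891918e-01  1.40449845e+00 -4.48406365e-05
  1.44594448e+00 -2.58611282e-01] [[ 0.997 -0.001 -0.071]
 [ 0.071  0.     0.997]
 [-0.001 -1.     0.   ]] 0.03052850937421319 [ 0.9 89.6  0. ] [  0.9 127.6   0. ]
```

View pics/wrist3.png

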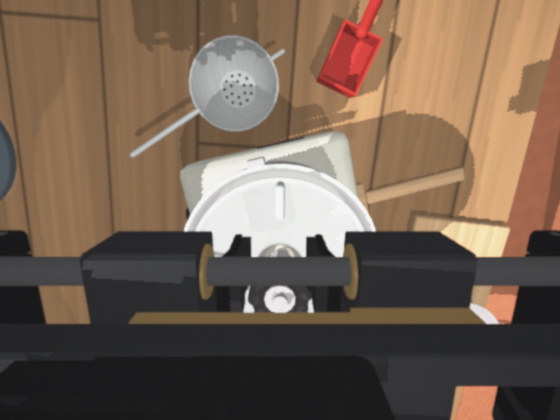

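Request:
jog_arm(series=[[1,50,0,0,0,0,0.3],[1,85,0,0,0,0,0.3],[1,100,0,0,0,0,0.3],[1,115,0,0,0,0,0.3],[1,127,0,0,0,0,0.3],[1,127,0,0,0,0,0.3]])

```text
time: 17.25
position: [0.5554, 0.0082, 0.2227]
tool_rot: [-0.707, -0.025, 0.026, 0.707]
ft_force: [0.3, 0.8, 0.6]
grip_width: 0.0305
```

Run:
```python
from h import *
p,M,o=tool(); print(o["time"],p,o["ft_force"],o["moment"],o["grip_width"])
c=cam("side"); save(c,"side4.png",(150,130,330,280),4)
```

```text
17.25 [0.55537444 0.00816916 0.22268671] [0.3385929  0.78864483 0.63231104] [ 0.01622915 -0.10674812  0.01510716] 0.03054141879982575
```

View pics/side4.png

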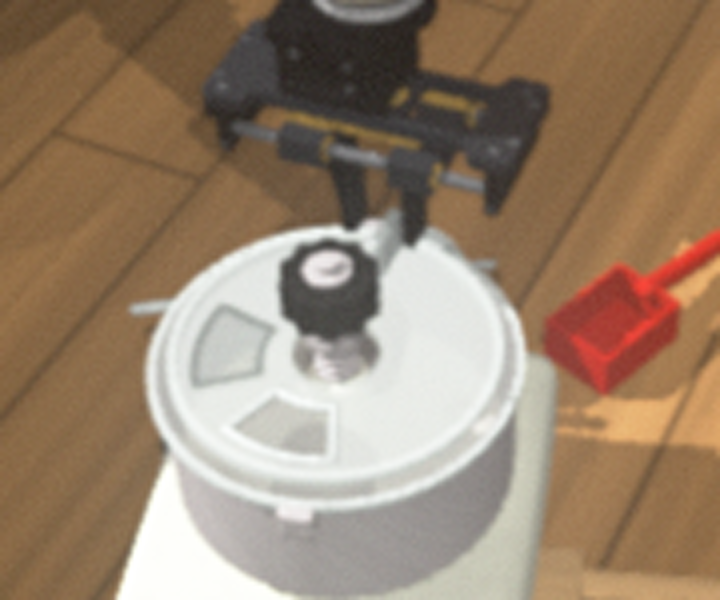

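Fingers straddle the fin cleanly, with the wheel untouched. Close on it.

Request:
jog_arm(series=[[0,0,0,0,0,0,1],[0,0,0,0,0,0,1],[0,0,0,0,0,0,1],[0,0,0,0,0,0,1]], grip_force=12)

```text
time: 17.8
position: [0.5558, 0.0081, 0.2235]
tool_rot: [0.707, 0.026, -0.025, -0.707]
ft_force: [1.0, 0.5, 1.6]
grip_width: 0.0088
```

Run:
```python
from h import *
p,M,o=tool(); print(o["time"],p,o["ft_force"],o["moment"],o["grip_width"],np.round(M,3))
# arc rows: 8 steps, total 77 deg cw about axis A
A=np.array([.5612,-.0719]); 
for a in np.radians([11,22,33,44,55,66,72]):
    Rz=R.from_euler('z',-a).as_matrix()
    d=p-np.r_[A,p[2]]; q=np.r_[A,p[2]]+Rz@d
    print(np.round(1000*M.T@(q-p),1),round(a,3))
```

```text
17.8 [0.55580674 0.00813758 0.22346671] [0.98461826 0.49102546 1.64149323] [ 0.00162336 -0.05817924 -0.01553266] 0.00877247574144345 [[ 0.997  0.001 -0.073]
 [ 0.073 -0.     0.997]
 [ 0.001 -1.    -0.   ]]
[15.3  0.  -1.6] 0.192
[30.  0. -6.] 0.384
[ 43.6   0.  -13.2] 0.576
[ 55.6   0.  -22.8] 0.768
[ 65.5   0.1 -34.6] 0.96
[ 73.    0.1 -48. ] 1.152
[ 76.    0.1 -55.9] 1.257
```

Request:
jog_arm(series=[[8,0,-0.4,0,0.1,0,1],[15.9,0,-1.6,0,0.2,0,1],[23.7,0,-3.6,0,0.3,0,1],[31.2,0,-6.4,0,0.4,0,1],[38.4,0,-9.9,0,0.5,0,1],[45.3,0,-14.1,0,0.6,0,1],[51.6,0,-19,0,0.7,0,1],[57.5,0,-24.5,0,0.8,0,1],[62.7,0,-30.6,0,0.9,0,1],[67.3,0,-37.2,0,1.0,0,1],[71.2,0,-44.1,0,1.1,0,1],[74.4,0,-51.4,0,1.2,0,1],[74.4,0,-51.4,0,1.2,0,1]])

```text
time: 19.42
position: [0.6343, -0.0383, 0.2235]
tool_rot: [-0.598, 0.377, -0.378, 0.598]
ft_force: [0.8, -0.3, 1.9]
grip_width: 0.0087
```

Run:
```python
from h import *
import pickle
p,M,o=tool(); print(o["time"],p,o["q"],o["ft_force"],o["moment"],o["grip_width"],np.round(M,3))
d=p[:2]-np.array([.5612,-.0719]); print(np.degrees(np.arctan2(d[1],d[0])),np.linalg.norm(d))
for n,b in [("top",(255,165,395,300)),("side",(170,170,300,310))]:
    c=cam(n); save(c,n+"5.png",b,4.2 if n=="side" else 5.5); pickle.dump(c,open(n+"5.pkl","wb"))
```

```text
19.425 [ 0.63427137 -0.0383192   0.22349096] [-2.35743566e-01  5.19702612e-01  1.38331692e+00 -3.74243438e-04
  1.23674237e+00  8.90852511e-01] [ 0.7523983  -0.26778225  1.88507622] [-0.08620988 -0.11909107 -0.08490846] 0.008707150725877867 [[ 0.43   0.002  0.903]
 [-0.903 -0.001  0.43 ]
 [ 0.001 -1.     0.001]]
24.681695357041225 0.0804182557459033
```

View pics/top5.png

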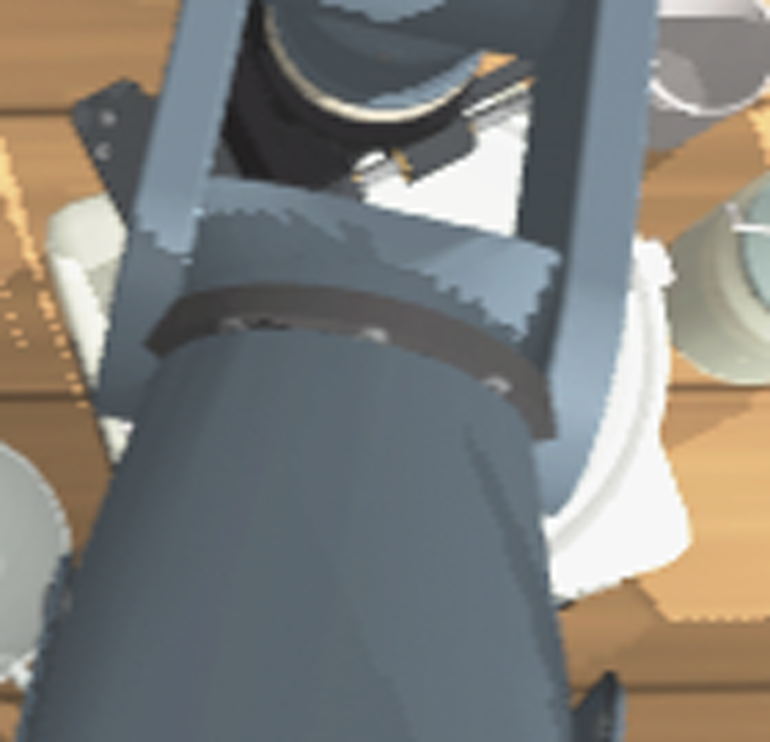

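View pics/side5.png

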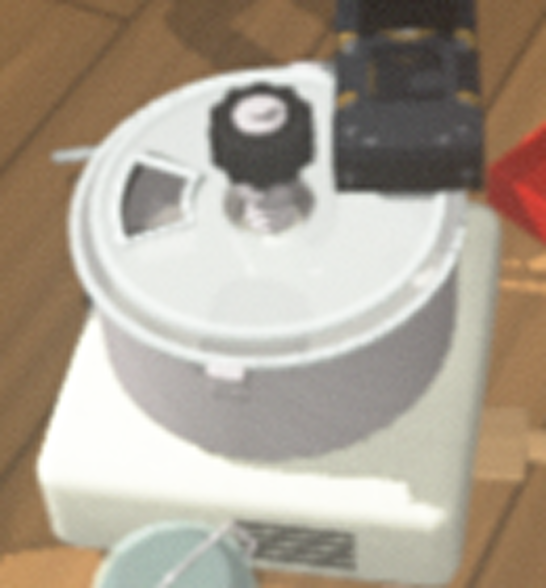

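Request:
jog_arm(series=[[5.6,0,-0.2,0,0.07,0,1],[11.2,0,-0.8,0,0.14,0,1],[11.2,0,-0.8,0,0.14,0,1]])

```text
time: 19.9
position: [0.6381, -0.0483, 0.2235]
tool_rot: [-0.57, 0.418, -0.419, 0.57]
ft_force: [0.4, -1.5, 3.1]
grip_width: 0.0086
```

Run:
```python
from h import *
import pickle
p,M,o=tool(); print(o["time"],p,o["ft_force"],o["moment"],o["grip_width"],np.round(M,3))
d=p[:2]-np.array([.5612,-.0719]); print(np.degrees(np.arctan2(d[1],d[0])),np.linalg.norm(d), np.degrees(np.arctan2(M[1,2],M[0,2])))
for n,b in [("side",(190,190,250,250))]:
    c=cam(n); save(c,n+"6.png",b,9); pickle.dump(c,open(n+"6.pkl","wb"))
```

```text
19.9 [ 0.63808134 -0.04825807  0.22347756] [ 0.43441854 -1.49184615  3.06836447] [-0.09843058 -0.21287736  0.00795722] 0.008628731004220078 [[ 0.301  0.001  0.954]
 [-0.954 -0.001  0.301]
 [ 0.001 -1.     0.001]]
17.09328562401441 0.08043432968168109 17.50278623070644
```

View pics/side6.png

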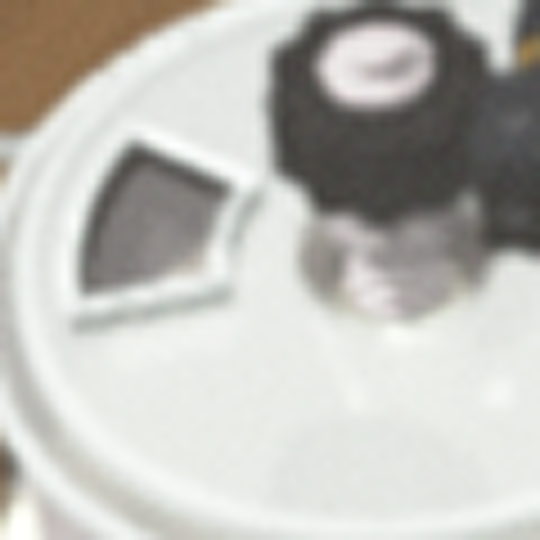

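Request:
jog_arm(series=[[0,0,0,0,0,0,0.3],[0,0,0,0,0,0,0.3],[0,0,0,0,0,0,0.3],[0,-40,0,0,0,0,0.3],[0,-90,0,0,0,0,0.3],[0,-140,0,0,0,0,0.3],[0,-160,-60,0,0,0,0.3],[0,-160,-120,0,0,0,0.3],[0,-160,-180,0,0,0,0.3],[0,-160,-225,0,0,0,0.3],[0,-160,-225,0,0,0,0.3],[0,-160,-225,0,0,0,0.3]])

```text
time: 21.45
position: [0.4236, -0.1155, 0.3833]
tool_rot: [-0.57, 0.418, -0.419, 0.57]
ft_force: [0.1, 1.0, -0.6]
grip_width: 0.0303
```

Run:
```python
from h import *
import pickle
p,M,o=tool(); print(o["time"],p,o["ft_force"],o["grip_width"])
c=cam("wrist"); save(c,"wrist7.png"); pickle.dump(c,open("wrist7.pkl","wb"))
```

```text
21.45 [ 0.42355734 -0.11554913  0.38334312] [ 0.12822359  0.97473236 -0.58270848] 0.030267450698744598
```

View pics/wrist7.png

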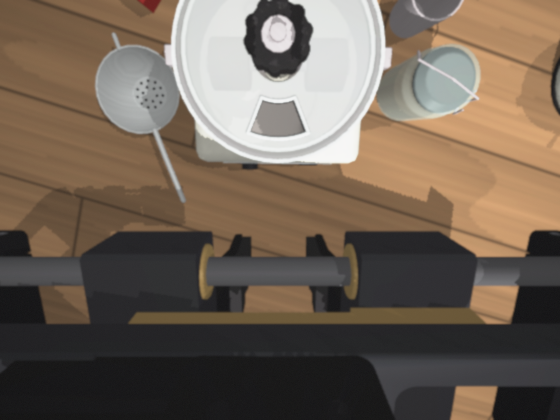

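Run:
```python
from h import *
import pickle
c=pickle.load(open("wrist7.pkl","rb")); save(c,"w7c.png",(240,75,320,150),9.5); save(c,"w7d.png",(160,0,400,180),3.3)
```

```text
(no output)
```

View pics/w7c.png

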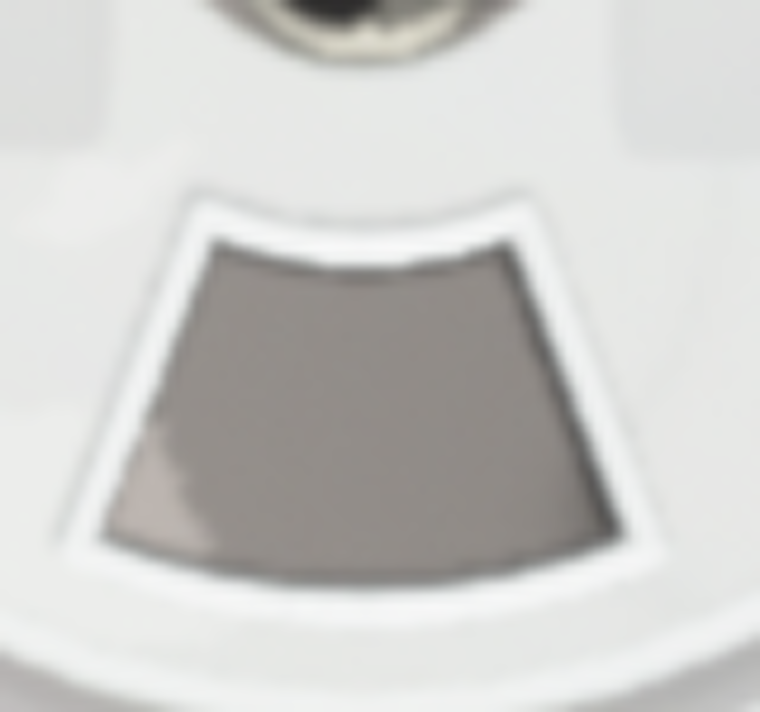

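View pics/w7d.png

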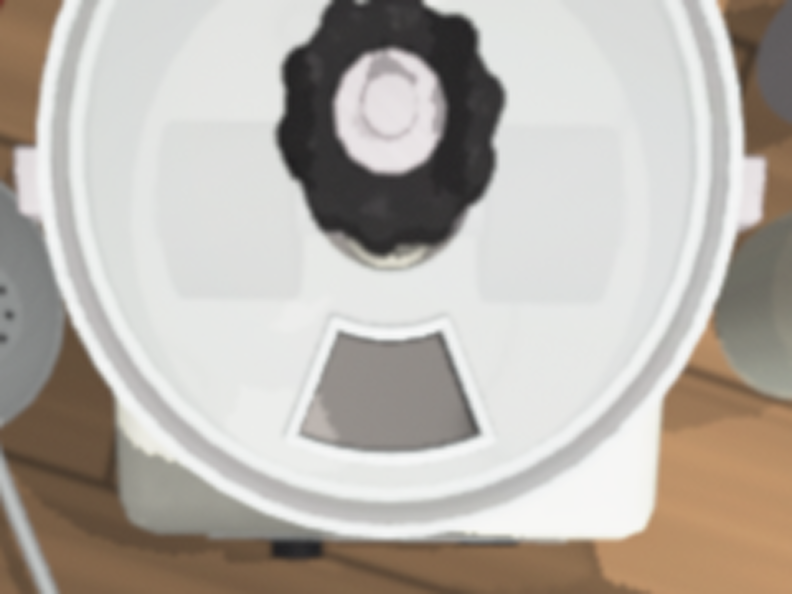

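Request:
jog_arm(series=[[0,50,-5,0,0,0,0.3],[0,100,-10,0,0,0,0.3],[0,120,-10,0,0,0,0.3],[0,120,-10,0,0,0,0.3],[0,120,-10,0,0,0,0.3]])

```text
time: 22.12
position: [0.4149, -0.1188, 0.2637]
tool_rot: [-0.57, 0.418, -0.419, 0.57]
ft_force: [0.5, -0.7, -0.1]
grip_width: 0.0306
```

Run:
```python
from h import *
import pickle
c=pickle.load(open("wrist7.pkl","rb"))
W=[pix2world(c,(a+.5)/3.3-.5+160,(b+.5)/3.3-.5,.2)[:2] for a,b in [(27,185),(753,190)]]
d=W[0]-W[1];print("latch",np.degrees(np.arctan2(d[1],d[0]))-90,W)
p,M,o=tool(); print(o["time"],p,o["ft_force"],o["grip_width"])
c=cam("wrist"); save(c,"wrist8.png"); pickle.dump(c,open("wrist8.pkl","wb")); save(c,"w8c.png",(220,50,340,170),6)
```

```text
latch 17.057151770982443 [array([0.52787391, 0.04289955]), array([ 0.59845377, -0.18713587])]
22.125 [ 0.41485726 -0.11876666  0.26374241] [ 0.49492978 -0.70579955 -0.07881672] 0.030562528623976508
```

View pics/w8c.png

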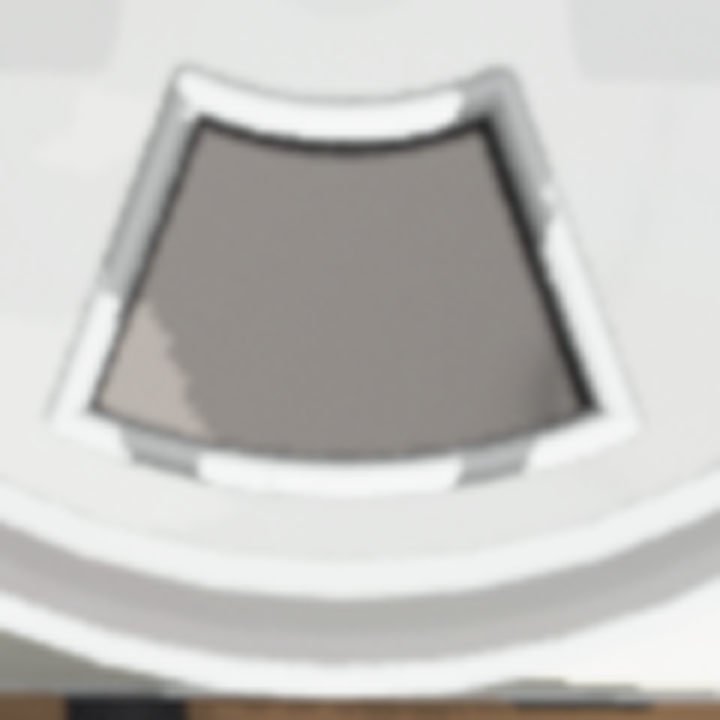

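View pics/wrist8.png

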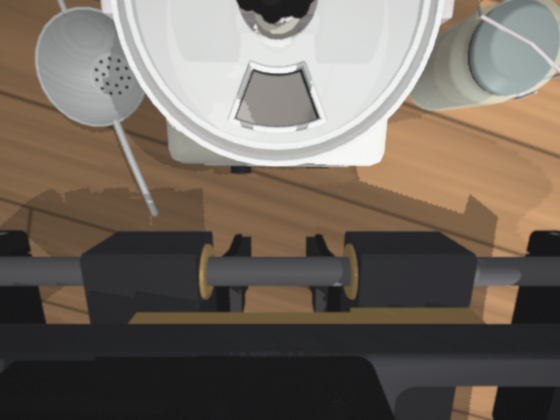

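Run:
```python
from h import *
a=np.radians(16.5)
t=np.r_[np.array([.5612,-.0719])+.0804*np.array([np.cos(a),np.sin(a)]),.223]
print(t,shift(t))
```

```text
[ 0.63828911 -0.04906517  0.223     ] [  0.3  41.5 234. ]
```

Request:
jog_arm(series=[[0,-60,0,0,0,0,0.3],[0,-100,0,0,0.011,0,0.3],[0,-100,60,0,0.011,0,0.3],[0.3,-100,120,0,0.011,0,0.3],[0.3,-100,180,0,0.011,0,0.3],[0.3,-100,234,0,0.011,0,0.3],[0.3,-100,234,0,0.011,0,0.3],[0.3,-90,234,0,0.011,0,0.3],[0.3,-90,234,0,0.011,0,0.3]])

```text
time: 23.3
position: [0.6349, -0.049, 0.3526]
tool_rot: [0.568, -0.423, 0.421, -0.567]
ft_force: [0.0, 0.1, -0.2]
grip_width: 0.0306
```

Run:
```python
from h import *
p,M,o=tool(); print(o["time"],p,np.degrees(np.arctan2(M[1,2],M[0,2])),shift([.63829,-.04907,.223]))
c=cam("wrist"); save(c,"wrist9.png")
```

```text
23.3 [ 0.63492671 -0.04897375  0.35260591] 16.73078150527257 [  1.2 129.6   3.4]
```

View pics/wrist9.png

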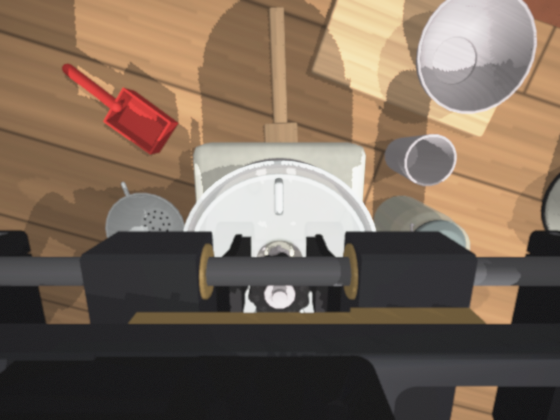

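Request:
jog_arm(series=[[0.3,50,0,0,0,0,0.3],[0.3,90,0,0,0,0,0.3],[0.3,115,0,0,0,0,0.3],[0.3,129,0,0,0,0,0.3],[0.3,129,0,0,0,0,0.3],[0.3,129,0,0,0,0,0.3]])

```text
time: 24.1
position: [0.6377, -0.0494, 0.2257]
tool_rot: [-0.567, 0.421, -0.423, 0.568]
ft_force: [0.1, -0.8, 0.1]
grip_width: 0.0302
```

Run:
```python
from h import *
p,M,o=tool(); print(o["time"],p,o["ft_force"],np.degrees(np.arctan2(M[1,2],M[0,2])),shift([.63829,-.04907,.223]))
```

```text
24.1 [ 0.63770059 -0.04939038  0.2257001 ] [ 0.06123689 -0.7894368   0.14874822] 16.7623678669545 [-0.1  2.7  0.6]
```

Aligned to 0.1 mm across the fin. Close, settle, open, retreat to the viewing pose.

Request:
jog_arm(series=[[0,1.5,0,0,0,0,0.3],[0,1.5,0,0,0,0,1],[0,1.5,0,0,0,0,1],[0,1.5,0,0,0,0,1],[0,1.5,0,0,0,0,1]], grip_force=12)

```text
time: 24.72
position: [0.6368, -0.0489, 0.2226]
tool_rot: [-0.568, 0.422, -0.422, 0.568]
ft_force: [-0.1, 0.7, 1.0]
grip_width: 0.0084
```

Run:
```python
from h import *
p,M,o=tool(); print(o["time"],p,o["ft_force"],o["grip_width"],np.degrees(np.arctan2(M[1,2],M[0,2])))
d=p[:2]-np.array([.5612,-.0719]); print(np.degrees(np.arctan2(d[1],d[0])))
```

```text
24.725 [ 0.63684103 -0.04889846  0.22264846] [-0.14000846  0.70667377  0.99300851] 0.008413907982724445 16.781135959579686
16.91389305111756
```

Request:
jog_arm(series=[[0.6,0,0,0,0.006,0,1],[0.6,0,0,0,0.006,0,1],[0.6,0,0,0,0.006,0,1]])

```text
time: 25.1
position: [0.637, -0.0494, 0.2226]
tool_rot: [-0.566, 0.423, -0.423, 0.566]
ft_force: [-0.8, 1.4, 1.7]
grip_width: 0.0086
```

Run:
```python
from h import *
p,M,o=tool(); print(o["time"],p,o["ft_force"],o["grip_width"],np.degrees(np.arctan2(M[1,2],M[0,2])))
d=p[:2]-np.array([.5612,-.0719]); print(np.degrees(np.arctan2(d[1],d[0])))
```

```text
25.1 [ 0.63697659 -0.04938241  0.22263016] [-0.80822567  1.3687166   1.7245134 ] 0.0086043394461701 16.433311356203472
16.549719369043398
```

Request:
jog_arm(series=[[0,0,0,0,0,0,0.3],[0,0,0,0,0,0,0.3],[0,0,0,0,0,0,0.3],[0,-40,0,0,0,0,0.3],[0,-90,0,0,0,0,0.3],[0,-140,0,0,0,0,0.3],[0,-140,-60,0,0,0,0.3],[0,-140,-120,0,0,0,0.3],[0,-140,-180,0,0,0,0.3],[0,-140,-235,0,0,0,0.3],[0,-100,-235,0,0,0,0.3],[0,-50,-235,0,0,0,0.3],[0,-40,-235,0,0,0,0.3],[0,-40,-235,0,0,0,0.3]])

```text
time: 26.85
position: [0.412, -0.1163, 0.2629]
tool_rot: [0.566, -0.423, 0.423, -0.566]
ft_force: [0.5, -0.4, 0.1]
grip_width: 0.0305
```

Run:
```python
from h import *
p,M,o=tool(); print(o["time"],p,o["ft_force"])
c=cam("wrist"); save(c,"w10c.png",(220,40,340,160),6)
```

```text
26.85 [ 0.41198728 -0.11628937  0.26289572] [ 0.50066664 -0.43397337  0.08858931]
```

View pics/w10c.png

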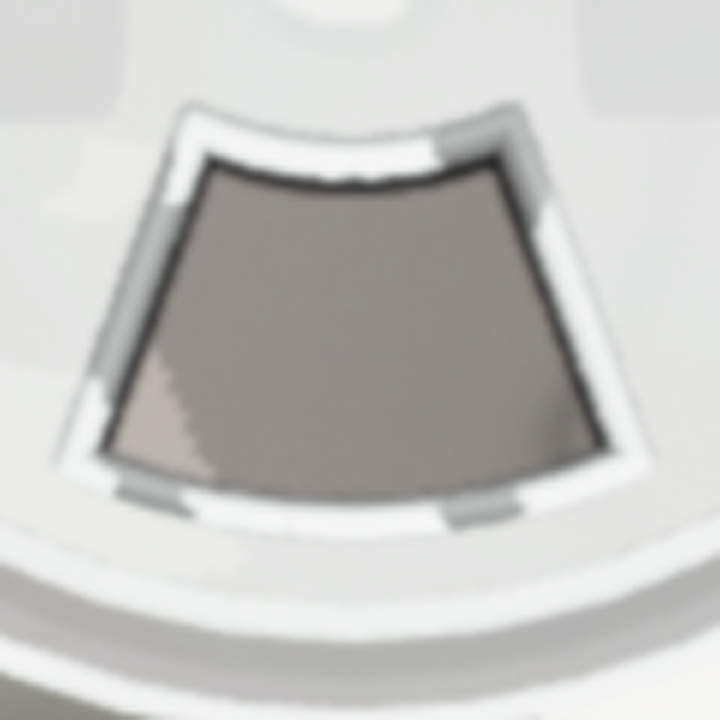

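Run:
```python
from h import *
c=cam("side"); save(c,"side11.png")
print(get_obs()["ft_force"]); print(hand_in())
```

```text
[0.4912698  0.41317847 0.7286915 ]
the job is handed in; nothing more can be done
None
```

View pics/side11.png

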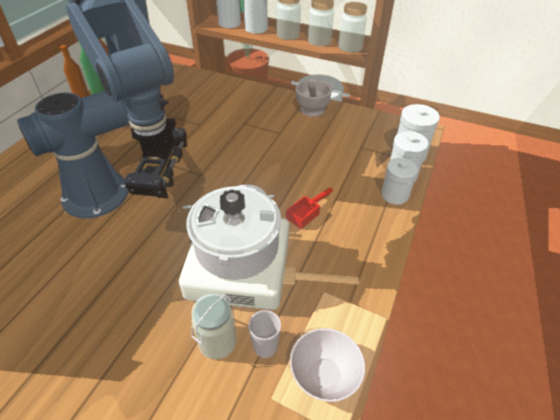

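I tightened the wheel first, in one grasp of about 3.9 rad clockwise. Then I turned the feed cap by its fin, about 78° clockwise, let go of both and handed in at about 27 s.

- **Wheel:** the last readings taken just after forward nudges were 0.87, 0.83 and 0.85 N m. They scatter by about 0.03 N m. Holding still it read about 0.80, sagging to 0.74. Before the spring bit, the wheel read about 0.02 to 0.04 N m below the stated drag, so I put the true torque at about 0.82 to 0.85 N m. I did not measure it again after letting go.
- **Feed cap:** the first placing was about 0.6° off, so I gripped the fin again and corrected it. The last close-up shows equal rubber edges on both sides of the opening.
- **Rest of the counter:** the last side picture shows the jar, strainer, scoop, spatula and tumbler where they were. The arm is clear, with no contact force.

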